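Load the tea strainer and hold it over the mug

TASK

Make ready for a cup of tea: pick up the copper scoop, tip all three tea balls out of it into the standing steel strainer, and set the scoop back down flat on the worktop. Then lift the strainer by its handle over the top of the spice rack (not round its ends) and hold it level and centred over the blue mug, its underside about a finger's breadth (15 mm) above the rim and touching nothing, ready for someone to pour; the program finishes while still holding it there. Do not touch the tea balls with the fingers, and leave the mugs, spice jars, tin and pepper mill where they stand.

Things in the scene. Friction and masses are not known exactly. Their poses are not given: they have to be found in the camera images.
- scoop: Loose copper scoop (90 g) with three tea balls, flat on the worktop, front towards the robot and rightwards. Tray 60 (x) by 52 (y) mm, floor and walls 3 mm thick, sides 28 mm high, back 36 mm; its front (-x) is open but for a 2 mm lip: the balls roll out when tipped front-down more than 35 degrees (55 is sure). Straight wooden handle, level, along +x. Origin: centre of the underside; z up.
- scoop_grip (a point): Point on the scoop's handle to grip from above, closing across it (scoop y): 78 mm along +x from the scoop's origin and 32 mm up. The handle is 12 mm wide and 12 mm high there, running from x = 29 to 119 mm.
- scoop_lip (a point): Middle of the scoop's front lip, over which the balls roll out: 30 mm along -x from the scoop's origin and 5 mm up.
- strainer: Loose steel tea strainer basket, open at the top, about 130 g empty, standing on the worktop: outside radius 28 mm at its flat bottom widening to 40 mm at the rim, 45 mm high, wall and floor 3 mm. A straight red handle runs level from the rim along its +x. Origin: centre of the underside; z up.
- strainer_grip (a point): Point on the strainer's red handle to grip from above, closing across it (strainer y): 90 mm along +x from the strainer's origin and 38 mm up. The handle is 12 mm wide and 12 mm high, running from x = 38 to 133 mm.
- strainer_in (a point): Middle of the inside of the strainer basket, on its axis 18 mm above its underside; a ball inside lies within 30 mm of it.
- mug: The blue mug, the target: upright, loose, round, empty, 95 mm high, rim radius 46 mm, with an ear at its own +y. Origin: centre of the underside.
- mug_rim (a point): Centre of the blue mug's mouth, at rim height (95 mm above the worktop).
- white_mug: A white mug of the same size and shape, which is not to be used; it and the blue mug may change places. Origin: centre of the underside.
- rack: Fixed wooden spice rack, 260 mm long (its x) by 60 mm wide (its y), 76 mm high at its ends, standing between the strainer and the mugs. With its jars it is 121 mm high. Origin: centre of the underside.
- spice1: Spice jar with a red body and black cap, 44 mm across, 105 mm high, standing loose in the rack on its 16 mm floor. Origin: centre of its underside.
- spice2: Spice jar with a yellow body and black cap, 44 mm across, 105 mm high, standing loose in the rack on its 16 mm floor. Origin: centre of its underside.
- spice3: Spice jar with an olive green body and black cap, 44 mm across, 105 mm high, standing loose in the rack on its 16 mm floor. Origin: centre of its underside.
- tea1_center (a point): Centre of a pressed tea ball, olive green, hard, 22 mm across, 12 g; one of three lying loose in the scoop.
- tea2_center (a point): Centre of a pressed tea ball, olive green, hard, 22 mm across, 12 g; one of three lying loose in the scoop.
- tea3_center (a point): Centre of a pressed tea ball, olive green, hard, 22 mm across, 12 g; one of three lying loose in the scoop.
- tea_tin: Green tea tin, 72 mm across, 110 mm high, loose; a bystander beyond the strainer and scoop. Origin: centre of its underside.
- pepper_mill: Dark wooden pepper mill with a steel top, 52 mm across, 150 mm high, loose; a bystander beyond the rack. Origin: centre of its underside.
- tea1: The same tea ball as a body; its origin lies on the ball's surface and turns with it: use the centre.
- tea2: The same tea ball as a body; its origin lies on the ball's surface and turns with it: use the centre.
- tea3: The same tea ball as a body; its origin lies on the ball's surface and turns with it: use the centre.
Not all that is in view belongs to the job. There is more than one size of the mug; the one meant has the size given above. Leave any pink look-alike of the strainer alone.

How it is judged (in metres and radians):
On the way, in this order (a step that is already met when the one before it is completed fails the run):
1. all three tea balls lie in the strainer (distance between each of tea1_center, tea2_center, tea3_center and strainer_in below 0.03 m), for 0.2 s.
2. the scoop is let go, standing flat on the worktop, the tea balls still in the strainer (all of step 1 and height (world z) of scoop below 0.012 m and angle between scoop's own z axis and vertical below 0.2 rad and contact force between the fingers and scoop below 0.1 N and linear speed of scoop below 0.03 m/s), for 0.2 s.
3. the strainer is held above the spice rack, clear of the jars (height (world z) of strainer above 0.118 m and y of strainer in the frame of rack between -0.05 and 0.05 m and x of strainer in the frame of rack between -0.2 and 0.2 m).
At the end, for the whole second after the job is handed in: The gripper holds the strainer still, level within 8 degrees, centred within 12 mm over the blue mug with its underside 4 to 28 mm above the rim, touching neither the mug nor anything else; all three tea balls are in it; the scoop stands flat on the worktop, let go; the blue mug is upright (all of step 2 and horizontal distance between strainer and mug_rim below 0.012 m and z of strainer in the frame of mug_rim between 0.004 and 0.028 m and angle between strainer's own z axis and vertical below 0.14 rad and contact force between strainer and the fingers above 2 N and linear speed of strainer below 0.02 m/s and contact force between each of strainer, the arm, the fingers and mug below 0.05 N and contact force between strainer and white_mug below 0.05 N and contact force between strainer and rack below 0.05 N and contact force between strainer and spice1 below 0.05 N and contact force between strainer and spice2 below 0.05 N and contact force between strainer and spice3 below 0.05 N and angle between mug's own z axis and vertical below 0.05 rad); the arm keeps its last pose, push and grip.
It fails at once if a mug, spice jar, the tin or the pepper mill is shifted by more than 25 mm or tipped over (distance of any of spice1, spice2, spice3, white_mug, tea_tin, pepper_mill, mug from where it was at the start of the episode above 0.025 m or angle between any of spice1, spice2, spice3, white_mug, tea_tin, pepper_mill, mug's own z axis and vertical above 0.5 rad).
It fails at once if the strainer is taken past the spice rack below the jars' height, or round its end (y of strainer in the frame of rack between -0.02 and 0.02 m and (height (world z) of strainer below 0.09 m or x of strainer in the frame of rack below -0.2 m or x of strainer in the frame of rack above 0.2 m)).
It fails at once if the fingers touch a tea ball (contact force between the fingers and tea1 above 0.3 N or contact force between the fingers and tea2 above 0.3 N or contact force between the fingers and tea3 above 0.3 N).
It also fails if it takes over 72 s, if anything falls off the work surface, if the arm or the gripper's body presses on something with over 40 N, if the wrist force passes 120 N, or if a joint passes its speed limit or range.

ROBOT

A 7-joint arm with a two-finger parallel gripper is mounted at the origin on the work surface. World frame = base frame: x ahead of the robot, y to its left, z up, the work surface at z = 0. Lengths are in m, angles in degrees, forces in N, time in s.
With the tool pointing down it reaches from about 0.425 to 0.875 m from the base axis. Payload 4.7 kg.
Tool frame: the origin (TCP) lies midway between the tips of the shut fingers; the grasp point (between the pads) lies 19 mm behind it; z points along the fingers, y is the line along which they close (so a half turn about z gives the same grasp; the last joint's range is limited). The gripper opens to 87 mm and grips with 3 to 60 N. Pads are 19 mm wide; open, the fingers measure 117 mm over their backs; the gripper's body (75 mm by 190 mm) begins 51 mm behind the grasp point.
Start: joints at [0.808, 18.392, -4.016, 83.108, 1.295, 78.541, -3.26], TCP at [0.65, -0, 0.223] pointing down, gripper open.
Joint ranges: [-163.93, 163.93], [-17.29, 119.83], [-79.2, 71.16], [3.27, 140.29], [-89.18, 269.18], [5.43, 117.66], [-154.24, 154.24]. Speed limits (degrees/s): [147.25, 147.25, 180, 180, 180, 180, 180].

INTERFACE

Orientations are given as [roll, pitch, yaw] about the fixed x, y, z axes, in that order (R = Rz(yaw) Ry(pitch) Rx(roll)).
In Python, from cell import env gives the robot as it stands.
- The arm moves only by the tool step_arm, never from a script. Its argument "moves" is a list of rows, each an object with "dp": the shift along the tool's x, y, z in mm, a list of three; "dr": the turn, a rotation vector about the tool's x, y, z in rad, a list of three; "fingers": the closure, from 0 (fully open) to 1 (shut). In form: [{"dp": [dx, dy, dz], "dr": [ax, ay, az], "fingers": fingers}, ...]. A call has exactly 5 rows; each row shifts and turns the commanded pose from where the row before left it, along the tool's axes as they then stand; what a row does not reach is not made up. A row lasts 1/8 s, in which the tool goes at most 62.5 mm and 10.7 degrees, less where a joint would pass 70% of its speed; a pose out of reach is approached as far as the arm can. A call with a gripper value outside its range is refused whole. The fingers move at their own pace and stop on an object; "squeeze" is the grip in N (left out, the last holds). Time passes only in rows, so rows that do not move let the fingers close, or fill a call up. It gives the time, the measured TCP pose, the force, the opening and the grip force at its end, in the units of the state.
- env.get_obs(): the state, without advancing time (a new reading comes with each control period).
- env.read_camera(name): name is "scene" or "side" or "wrist"; returns the picture (400x640x3 uint8, red, green, blue); there is no depth.
- env.camera_model(name): a dict with "fx", "fy", "cx", "cy" (pixels), "R" (3x3) and "t" (3): a world point X has camera coordinates R X + t. Camera axes: x right, y down, z forward; pixel columns grow to the right and rows downward; lengths in m; the calibration is good to about 2 mm. A picture is of the moment at which its call begins: read the wrist's pose just before it. camera_model takes no time and is no camera call; for the wrist camera it gives the pose at the moment of the call.
- env.sign_off(): hands the job in; it is judged then, once.
The state is a dict: "time_s": time; "qpos": joint angles; "joint_velocities": joint speeds; "effort": joint torques, N m; "tool_pos": TCP position; "tool_rot": TCP orientation; "force": force on the tool from outside, world axes, zero at the start; "wrist_torque": the same for the moment, N m; "grip_width": finger opening in m; "grasp_force": force on a finger pad.
Only numpy, scipy, OpenCV 4.12 (cv2) and the standard library are available. Lean on these libraries where they do the work, as an engineer would, in place of code of your own. Each camera call takes 0.05 s, during which the arm holds its last target. There are 200 camera calls.

## Working session

There is one attempt and no reset: what is moved stays moved. The work goes in short steps, Python scripts to look and compute and a tool call to move; the robot and the scene stay as the last step left them, time stands still between calls to the robot, and variables do not carry over. Pictures are saved under pics/ and viewed, at most 10 in all, crops included, and the job is handed in when it is done.

Besides the shell and the picture viewer there is one more tool, called by a JSON object that holds its "op" and its "data". step_arm: Moves the arm, as the interface text tells. Its arguments: {"type":"object","properties":{"moves":{"type":"array","items":{"type":"object","properties":{"dp":{"type":"array","items":{"type":"number"}},"dr":{"type":"array","items":{"type":"number"}},"fingers":{"type":"number"}}}},"squeeze":{"type":"number"}},"required":["moves"]}

```bash
mkdir -p pics
cat > h.py <<'E'
from cell import env
import numpy as np, cv2
def snap(n,f):
    m=env.camera_model(n); im=env.read_camera(n); cv2.imwrite('pics/'+f,im[:,:,::-1]); np.save('pics/'+f[:-4]+'.npy',im)
    return im,m
def ray(m,u,v):
    R=np.array(m['R']);t=np.array(m['t'])
    return -R.T@t, R.T@np.array([(u-m['cx'])/m['fx'],(v-m['cy'])/m['fy'],1])
def onz(m,u,v,z):
    c,d=ray(m,u,v); return c+d*(z-c[2])/d[2]
def proj(m,X):
    p=np.array(m['R'])@np.array(X)+np.array(m['t']); return m['fx']*p[0]/p[2]+m['cx'],m['fy']*p[1]/p[2]+m['cy']
E
python3 - <<'E'
from h import *
for n in ['scene','side','wrist']:
    im,m=snap(n,n+'0.png'); print(n,-np.array(m['R']).T@m['t'],m['fx'])
    if n!='wrist': continue
o=env.get_obs();print(o)
E
```

```text
scene [ 1.24814992 -0.37916966  0.98631716] 392.48731745687166
side [0.42296356 0.67013836 0.74702509] 370.2642791839431
wrist [0.65052571 0.08290655 0.3834981 ] 300.4780302643998
{'time_s': 0.15, 'qpos': array([ 0.80869981, 18.42989397, -4.01568565, 83.15952882,  1.2925158 ,
       78.54101181, -3.26037448]), 'joint_velocities': array([-0.00473308, -0.12348082, -0.02678182, -0.18191508, -0.14015152,
       -0.0011294 ,  0.02063484]), 'effort': array([ 2.16972071e-04, -4.91794288e+01, -4.04079035e-01, -3.12878716e+01,
       -6.39387709e-02,  4.04033612e-02,  9.90178205e-05]), 'tool_pos': array([ 6.49573946e-01, -3.97379888e-05,  2.21700095e-01]), 'tool_rot': array([-1.79914646e+02,  2.62288167e-03,  8.99999872e+01]), 'force': array([-0.0307445 ,  0.75168384,  0.1410138 ]), 'wrist_torque': array([-0.00962451,  0.00053726,  0.00562933]), 'grasp_force': 0.0, 'grip_width': 0.08685214607517919}
```

View pics/scene0.png

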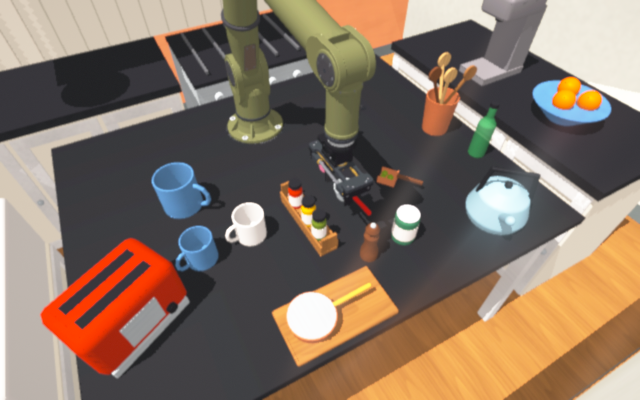

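View pics/side0.png

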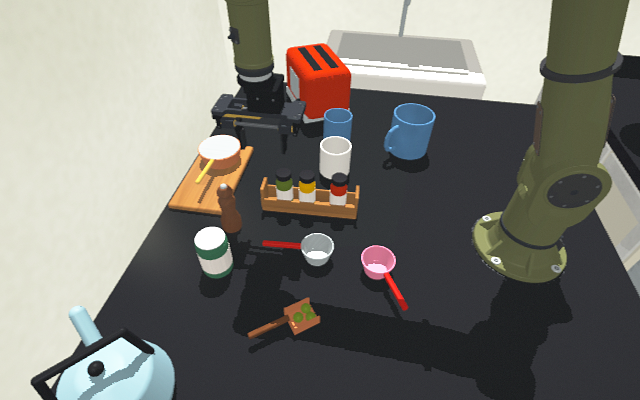

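The scene view shows the blue mugs (small at ~(198,250), large at (178,190)) and the white mug at (248,225). The rack is at ~(308,215) and the scoop at (395,178). The side view shows the strainer bowl at (318,250) with its handle tip at (264,243), the pink decoy at (378,263), and the scoop tray at (301,317) with its handle end at (250,335).

View pics/wrist0.png

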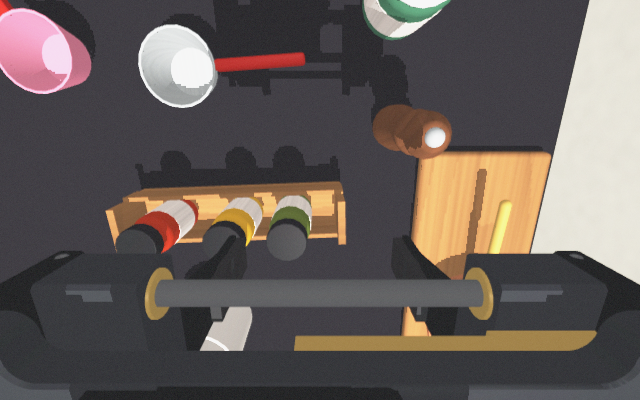

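Run:
```python
from h import *
ms=env.camera_model('side'); mc=env.camera_model('scene'); mw=env.camera_model('wrist')
P=lambda n,m,u,v,z: print(n,onz(m,u,v,z).round(3))
P('strainer rim',ms,318,244,.045);P('str tip',ms,264,243,.04)
P('scoop tip',ms,250,335,.035);P('scoop tray',ms,303,318,.01)
P('blue small rim',mc,198,239,.095);P('white rim',mc,250,216,.095);P('big',mc,176,178,.13)
P('rack l',mc,295,180,.076);P('rack r',mc,328,245,.076)
im=np.load('pics/scene0.npy');hsv=cv2.cvtColor(im,cv2.COLOR_RGB2HSV)
ims=np.load('pics/side0.npy');hs=cv2.cvtColor(ims,cv2.COLOR_RGB2HSV)
imw=np.load('pics/wrist0.npy');hw=cv2.cvtColor(imw,cv2.COLOR_RGB2HSV)
for nm,h,lo,hi in [('scene blue',hsv,(98,80,40),(118,255,255)),('side red',hs,(0,180,80),(5,255,255)),('wrist red',hw,(0,180,60),(6,255,255)),('wrist green',hw,(28,80,30),(60,255,255)),('side green',hs,(28,120,40),(60,255,255))]:
    n,l,s,c=cv2.connectedComponentsWithStats(cv2.inRange(h,lo,hi))
    print(nm,[(*s[i].tolist(),*c[i].round(1).tolist()) for i in range(1,n) if s[i,4]>25])
```

```text
strainer rim [0.501 0.118 0.045]
str tip [0.631 0.133 0.04 ]
scoop tip [0.599 0.361 0.035]
scoop tray [0.504 0.295 0.01 ]
blue small rim [ 0.522 -0.373  0.095]
white rim [ 0.514 -0.214  0.095]
big [ 0.293 -0.365  0.13 ]
rack l [ 0.427 -0.025  0.076]
rack r [ 0.701 -0.056  0.076]
scene blue [(532, 80, 80, 45, 1543, 566.0, 106.6), (577, 85, 14, 12, 48, 583.5, 88.7), (151, 162, 61, 57, 2378, 179.0, 190.0), (175, 225, 44, 47, 1573, 196.6, 249.1)]
side red [(308, 44, 32, 25, 72, 323.7, 54.5), (293, 46, 21, 25, 37, 302.5, 55.0), (287, 48, 64, 71, 2134, 320.8, 88.8), (330, 183, 17, 13, 141, 337.9, 189.8), (263, 240, 37, 9, 209, 281.1, 244.1), (384, 273, 24, 37, 250, 395.4, 290.9)]
wrist red [(0, 0, 12, 15, 117, 4.1, 6.1), (215, 53, 90, 19, 1047, 258.9, 61.8), (184, 200, 14, 22, 71, 192.5, 207.3), (135, 212, 45, 40, 770, 162.5, 226.7)]
wrist green [(493, 204, 18, 49, 298, 501.8, 228.1), (269, 206, 41, 32, 487, 292.0, 216.6)]
side green [(197, 159, 16, 22, 39, 204.2, 169.5), (276, 179, 16, 12, 136, 283.8, 184.8), (301, 303, 15, 17, 133, 307.4, 311.0), (293, 312, 10, 11, 78, 297.8, 316.9)]
```

The wrist view shows the strainer rim centre at ~(178,66) with its red handle to (304,60), the rack at y≈200–240 rows with three jars, and the mill at (435,137). All of this agrees with the side estimates. Next I move over the scoop for a close look.

{"op": "step_arm", "data": {"moves": [{"dp": [56,-27,0]},{"dp": [56,-27,0]},{"dp": [56,-27,0]},{"dp": [56,-27,0]},{"dp": [56,-27,0]}]}}

```text
validation failed for argument at $.mo...
```

{"op": "step_arm", "data": {"moves": [{"dr": [0,0,0.175]},{"dr": [0,0,0.175]},{"dr": [0,0,0.175]},{"dr": [0,0,0.175]},{"dr": [0,0,0.175]}]}}

```text
validation failed for argument at $.mo...
```

Run:
```python
from h import *
im,m=snap('wrist','w1.png'); snap('scene','s1.png');snap('side','d1.png'); o=env.get_obs(); print(o['tool_pos'],o['tool_rot'])
np.save('pics/w1m.npy',m,allow_pickle=True)
```

```text
[ 6.49820486e-01 -2.02088337e-05  2.22170745e-01] [-1.79962703e+02  5.07916328e-03  9.00053261e+01]
```

View pics/w1.png

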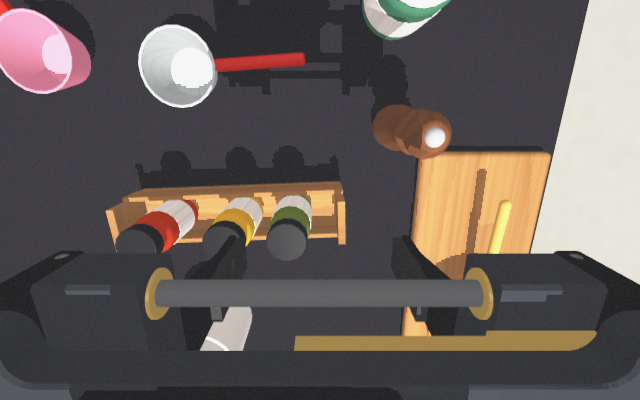

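View pics/s1.png

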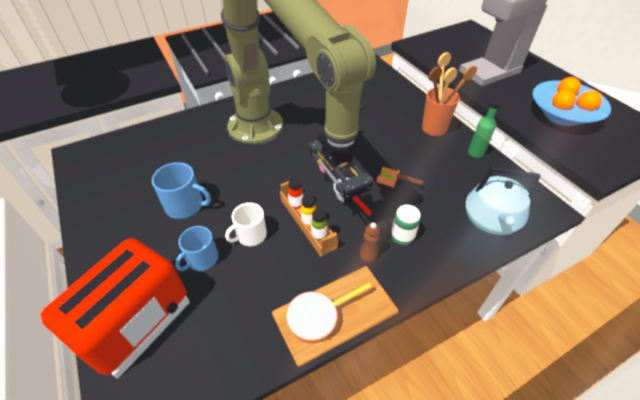

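The rows need every field; the arm has not moved, and these two views are unchanged.

{"op": "step_arm", "data": {"moves": [{"dp": [56,-27,0],"dr": [0,0,0],"fingers": 0},{"dp": [56,-27,0],"dr": [0,0,0],"fingers": 0},{"dp": [56,-27,0],"dr": [0,0,0],"fingers": 0},{"dp": [56,-27,0],"dr": [0,0,0],"fingers": 0},{"dp": [56,-27,0],"dr": [0,0,0],"fingers": 0}], "squeeze": 30}}

```text
time_s: 0.92
tool_pos: [0.514, 0.2816, 0.2228]
tool_rot: [180.0, -0.0, 90.0]
force: [0.3, 0.6, 0.1]
grip_width: 0.0868
grasp_force: 0.0
```

{"op": "step_arm", "data": {"moves": [{"dp": [0,0,0],"dr": [0,0,0.175],"fingers": 0},{"dp": [0,0,0],"dr": [0,0,0.175],"fingers": 0},{"dp": [0,0,0],"dr": [0,0,0.175],"fingers": 0},{"dp": [0,0,0],"dr": [0,0,0.175],"fingers": 0},{"dp": [0,0,0],"dr": [0,0,0.175],"fingers": 0}]}}

```text
time_s: 1.55
tool_pos: [0.5149, 0.2799, 0.2225]
tool_rot: [180.0, 0.0, 39.5]
force: [0.6, 0.1, 0.2]
grip_width: 0.0869
grasp_force: 0.0
```

Run:
```python
from h import *
o=env.get_obs(); print(o['tool_pos'],o['tool_rot'])
im,m=snap('wrist','w2.png'); np.save('pics/w2m.npy',m,allow_pickle=True)
snap('scene','s2.png');snap('side','d2.png')
```

```text
[0.51494858 0.27993066 0.22252284] [1.79994235e+02 4.09481135e-03 3.95353216e+01]
```

View pics/w2.png

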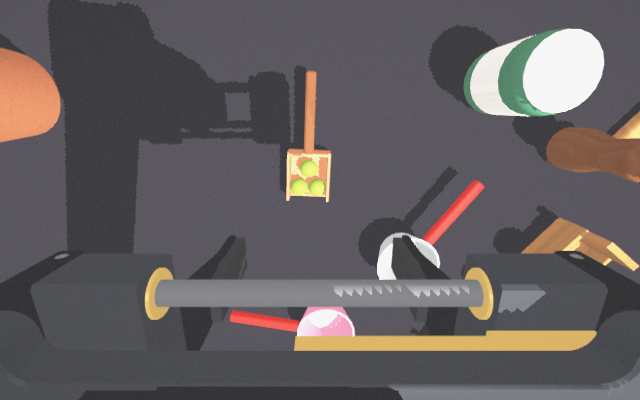

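This view shows the scoop nearly aligned with the tool: handle from (311,72) to (309,152), tray mouth at ~(308,200), and three balls in the tray.

Run:
```python
from h import *
m=np.load('pics/w2m.npy',allow_pickle=True).item(); im=np.load('pics/w2.npy'); h=cv2.cvtColor(im,cv2.COLOR_RGB2HSV)
h2=h[60:210,280:340]
mk=cv2.inRange(h2,(4,90,70),(22,255,255))
n,l,s,c=cv2.connectedComponentsWithStats(mk); print([(s[i].tolist()) for i in range(1,n) if s[i,4]>20])
for v in (75,90,110,130,145):
    x=np.where(mk[v-60])[0]+280; print(v,x.min(),x.max())
    p=onz(m,(x.min()+x.max())/2,v,.038); print(p.round(4))
a=onz(m,*[310.9,71.5],.038);b=onz(m,309,150,.038)
print('tip',a,'root',b, np.degrees(np.arctan2(*(a-b)[1::-1])),np.linalg.norm(a-b))
for v in (155,165,180,195):
    x=np.where(mk[v-60])[0]+280; print(v,x.min(),x.max(),onz(m,(x.min()+x.max())/2,v,.028).round(4))
# strainer from first wrist
mw=np.load('pics/w1m.npy',allow_pickle=True).item(); im=np.load('pics/w1.npy'); h=cv2.cvtColor(im,cv2.COLOR_RGB2HSV)
r=cv2.inRange(h[40:85,205:320],(0,150,60),(8,255,255)); pts=np.argwhere(r)[:,::-1]+[205,40]
W=np.array([onz(mw,u,v,.044)[:2] for u,v in pts]); c=W.mean(0); e=np.linalg.svd(W-c)[2][0]; e*=np.sign(e[0]); t=(W-c)@e
print('handle c',c,'yaw',np.degrees(np.arctan2(e[1],e[0])),'ends',c+e*t.min(),c+e*t.max(),'origin via tip',c+e*(t.max()-.133))
g=h[15:115,125:225]; b=cv2.inRange(g,(0,0,95),(180,60,255))
cs=max(cv2.findContours(b,cv2.RETR_EXTERNAL,cv2.CHAIN_APPROX_NONE)[0],key=cv2.contourArea)[:,0]+[125,15]
W=np.array([onz(mw,u,v,.045)[:2] for u,v in cs],dtype=np.float32); print('rim',cv2.minEnclosingCircle(W))
```

```text
[[7, 11, 44, 100, 1172], [6, 96, 18, 45, 185], [25, 97, 23, 40, 324]]
75 306 316
[0.5994 0.36   0.038 ]
90 305 315
[0.587  0.3514 0.038 ]
110 305 314
[0.5705 0.3388 0.038 ]
130 304 314
[0.5534 0.3257 0.038 ]
145 304 313
[0.5401 0.3156 0.038 ]
tip [0.6019762 0.3622661 0.038    ] root [0.53602655 0.31159574 0.038     ] 37.53575330345547 0.08316755333829257
155 293 300 [0.5208 0.3187 0.028 ]
165 286 330 [0.5201 0.3007 0.028 ]
180 286 329 [0.5054 0.2896 0.028 ]
195 286 325 [0.489  0.2796 0.028 ]
handle c [0.58880972 0.12787676] yaw 4.011692813642817 ends [0.54222444 0.12460965] [0.63502769 0.13111811] origin via tip [0.50235356 0.12181343]
rim ((0.5038101673126221, 0.12194632738828659), 0.041141774505376816)
```

{"op": "step_arm", "data": {"moves": [{"dp": [25,-3,20],"dr": [0,0,0],"fingers": 0},{"dp": [25,-3,30],"dr": [0,0,0],"fingers": 0},{"dp": [20,-3,30],"dr": [0,0,0],"fingers": 0},{"dp": [8,-1,30],"dr": [0,0,0.044],"fingers": 0.4},{"dp": [0,0,30],"dr": [0,0,0],"fingers": 0.4}]}}

```text
time_s: 2.33
tool_pos: [0.5687, 0.3383, 0.0813]
tool_rot: [-180.0, -0.0, 37.6]
force: [0.4, -0.1, -0.1]
grip_width: 0.0745
grasp_force: 0.0
```

Run:
```python
from h import *
im,m=snap('wrist','w3.png'); h=cv2.cvtColor(im,cv2.COLOR_RGB2HSV)
o=env.get_obs(); print(o['tool_pos'],o['tool_rot'],o['grip_width'])
mk=cv2.inRange(h,(4,90,70),(22,255,255))
for z in (.038,): print('tcp px',proj(m,[.5692,.3376,.038]),proj(m,[.602,.3622,.038]))
for v in range(100,300,20):
    x=np.where(mk[v,250:390])[0]+250
    if len(x): print(v,x.min(),x.max(),onz(m,(x.min()+x.max())/2,v,.038).round(4))
```

```text
[0.56599447 0.33633137 0.07651059] [-179.94367335    0.42281726   37.56117479] 0.07055891416484329
tcp px (np.float64(319.84554281906236), np.float64(226.01745083746775)) (np.float64(320.5696123436305), np.float64(171.09643937671612))
180 312 328 [0.5967 0.3587 0.038 ]
200 312 327 [0.5849 0.35   0.038 ]
220 312 327 [0.5728 0.3407 0.038 ]
240 312 327 [0.5602 0.331  0.038 ]
260 290 348 [0.5467 0.3211 0.038 ]
```

{"op": "step_arm", "data": {"moves": [{"dp": [0,0,25],"dr": [0,0,0],"fingers": 0.4},{"dp": [0,0,25],"dr": [0,0,0],"fingers": 0.4},{"dp": [0,0,15],"dr": [0,0,0],"fingers": 0.4},{"dp": [0,0,0],"dr": [0,0,0],"fingers": 0.4},{"dp": [0,0,0],"dr": [0,0,0],"fingers": 0.4}]}}

```text
time_s: 3.0
tool_pos: [0.5692, 0.3381, 0.0188]
tool_rot: [180.0, -0.1, 37.4]
force: [1.2, 0.3, 0.9]
grip_width: 0.0524
grasp_force: 0.0
```

{"op": "step_arm", "data": {"moves": [{"dp": [0,0,6],"dr": [0,0,0],"fingers": 0.4},{"dp": [0,0,0],"dr": [0,0,0],"fingers": 0.7},{"dp": [0,0,0],"dr": [0,0,0],"fingers": 1},{"dp": [0,0,0],"dr": [0,0,0],"fingers": 1},{"dp": [0,0,0],"dr": [0,0,0],"fingers": 1}], "squeeze": 30}}

```text
time_s: 3.62
tool_pos: [0.5686, 0.3377, 0.0117]
tool_rot: [180.0, -0.0, 37.3]
force: [0.2, 0.4, 0.4]
grip_width: 0.0201
grasp_force: 0.0
```

{"op": "step_arm", "data": {"moves": [{"dp": [0,0,0],"dr": [0,0,0],"fingers": 1},{"dp": [0,0,0],"dr": [0,0,0],"fingers": 1},{"dp": [0,0,0],"dr": [0,0,0],"fingers": 1},{"dp": [0,0,0],"dr": [0,0,0],"fingers": 1},{"dp": [0,0,0],"dr": [0,0,0],"fingers": 1}]}}

```text
time_s: 4.25
tool_pos: [0.5686, 0.3376, 0.0116]
tool_rot: [180.0, -0.0, 37.3]
force: [0.7, -1.4, -0.0]
grip_width: 0.0114
grasp_force: 30.0
```

{"op": "step_arm", "data": {"moves": [{"dp": [0,0,-8],"dr": [0,0,0],"fingers": 1},{"dp": [0,0,-16],"dr": [0,0,0],"fingers": 1},{"dp": [0,0,-24],"dr": [0,0,0],"fingers": 1},{"dp": [0,0,-24],"dr": [0,0,0],"fingers": 1},{"dp": [0,0,-14],"dr": [0,0,0],"fingers": 1}]}}

```text
time_s: 4.88
tool_pos: [0.5693, 0.3383, 0.1002]
tool_rot: [180.0, -0.2, 37.3]
force: [0.3, 0.0, -0.7]
grip_width: 0.0113
grasp_force: 30.0
```

{"op": "step_arm", "data": {"moves": [{"dp": [-6,12,0],"dr": [0,0,0],"fingers": 1},{"dp": [-12,26,0],"dr": [0,0,0],"fingers": 1},{"dp": [-14,32,0],"dr": [0,0,0],"fingers": 1},{"dp": [-14,32,0],"dr": [0,0,0],"fingers": 1},{"dp": [-10,20,0],"dr": [0,0,0],"fingers": 1}]}}

```text
time_s: 5.5
tool_pos: [0.598, 0.2024, 0.0962]
tool_rot: [179.9, 0.2, 37.2]
force: [-0.3, 0.4, -1.3]
grip_width: 0.0112
grasp_force: 30.0
```

{"op": "step_arm", "data": {"moves": [{"dp": [-5,10,0],"dr": [0,0,0],"fingers": 1},{"dp": [0,0,0],"dr": [0,0,0],"fingers": 1},{"dp": [-1.1,0,-9.4],"dr": [0,0.0873,0],"fingers": 1},{"dp": [-1.1,0,-9.4],"dr": [0,0.0873,0],"fingers": 1},{"dp": [0,0,0],"dr": [0,0,0],"fingers": 1}]}}

```text
time_s: 6.12
tool_pos: [0.5966, 0.1942, 0.1167]
tool_rot: [180.0, -10.0, 37.4]
force: [0.8, -0.2, -0.7]
grip_width: 0.0117
grasp_force: 30.0
```

Run:
```python
from h import *
from scipy.spatial.transform import Rotation as Ro
o=env.get_obs(); print(o['tool_pos'],o['tool_rot'],o['qpos'],o['grasp_force'],o['grip_width'])
R=Ro.from_euler('xyz',o['tool_rot'],degrees=True).as_matrix()
print('lip',o['tool_pos']+R@[-.108,0,.0066])
im,m=snap('side','d3.png');im2,m2=snap('scene','s3.png');im3,m3=snap('wrist','w4.png')
cv2.imwrite('pics/v3.png',np.hstack([cv2.resize(im[200:350,200:400],(400,300)),cv2.resize(im2[100:250,270:470],(400,300))])[:,:,::-1])
```

```text
[0.59656508 0.19418337 0.11674537] [179.99338193 -10.00585501  37.37948359] [-11.44614981  13.36399558  -8.08619254 102.71852552  -1.5278282
  54.54292144 -70.9993381 ] 29.999703615903854 0.011660822212553296
lip [0.51296184 0.13031034 0.09148089]
```

View pics/v3.png

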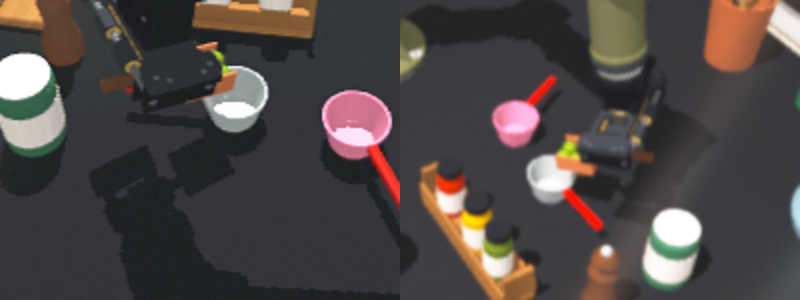

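The crops show the scoop mouth poised over the near edge of the strainer, with the balls still in it. I lower it and tip about the lip.

{"op": "step_arm", "data": {"moves": [{"dp": [-2,0,11],"dr": [0,0,0],"fingers": 1},{"dp": [-2,0,13],"dr": [0,0,0],"fingers": 1},{"dp": [-1,0,11],"dr": [0,0,0],"fingers": 1},{"dp": [-1.1,0,-9.4],"dr": [0,0.0873,0],"fingers": 1},{"dp": [-1.1,0,-9.4],"dr": [0,0.0873,0],"fingers": 1}]}}

```text
time_s: 6.9
tool_pos: [0.5934, 0.191, 0.0976]
tool_rot: [-180.0, -20.1, 37.4]
force: [-0.3, 0.2, -1.0]
grip_width: 0.0116
grasp_force: 30.0
```

{"op": "step_arm", "data": {"moves": [{"dp": [-1.1,0,-9.4],"dr": [0,0.0873,0],"fingers": 1},{"dp": [-1.1,0,-9.4],"dr": [0,0.0873,0],"fingers": 1},{"dp": [0,0,0],"dr": [0,0,0],"fingers": 1},{"dp": [0,0,0],"dr": [0,0,0],"fingers": 1},{"dp": [0,0,0],"dr": [0,0,0],"fingers": 1}]}}

```text
time_s: 7.52
tool_pos: [0.587, 0.1861, 0.1155]
tool_rot: [180.0, -30.0, 37.4]
force: [-0.4, -0.2, -0.6]
grip_width: 0.0112
grasp_force: 30.0
```

```bash
cat > st.py <<'E'
from h import *
from scipy.spatial.transform import Rotation as Ro
o=env.get_obs(); print(o['tool_pos'],o['tool_rot'],o['qpos'].round(1),o['grasp_force'],o['grip_width'],o['force'])
R=Ro.from_euler('xyz',o['tool_rot'],degrees=True).as_matrix()
print('lip',o['tool_pos']+R@[-.108,0,.0066])
E
python3 st.py
```

```text
[0.58701021 0.18613819 0.11548015] [179.9909748  -30.0062967   37.41902544] [ -2.7   2.5 -10.5 120.9 -22.7  31.  -48.7] 29.99981928616762 0.011226459005785403 [-0.44684308 -0.22883603 -0.55096309]
lip [0.51535364 0.13131358 0.05575446]
```

{"op": "step_arm", "data": {"moves": [{"dp": [-1.1,0,-9.4],"dr": [0,0.0873,0],"fingers": 1},{"dp": [-1.1,0,-9.4],"dr": [0,0.0873,0],"fingers": 1},{"dp": [-1.1,0,-9.4],"dr": [0,0.0873,0],"fingers": 1},{"dp": [0,0,0],"dr": [0,0,0],"fingers": 1},{"dp": [0,0,0],"dr": [0,0,0],"fingers": 1}]}}

```text
time_s: 8.15
tool_pos: [0.5723, 0.1755, 0.1362]
tool_rot: [-179.9, -44.5, 37.4]
force: [-0.5, -0.4, -0.6]
grip_width: 0.0117
grasp_force: 30.0
```

```bash
python3 st.py
python3 - <<'E'
from h import *
for n in('side','scene'):
    im,m=snap(n,n+'4.png'); h=cv2.cvtColor(im,cv2.COLOR_RGB2HSV)
    n,l,s,c=cv2.connectedComponentsWithStats(cv2.inRange(h,(26,110,40),(60,255,255)))
    print([(s[i].tolist(),onz(m,*c[i],.03).round(3)) for i in range(1,n) if s[i,4]>6])
im2=im; im=np.load('pics/side4.npy')
cv2.imwrite('pics/v4.png',np.hstack([cv2.resize(im[200:350,200:400],(400,300)),cv2.resize(im2[100:250,270:470],(400,300))])[:,:,::-1])
E
```

```text
[0.57225353 0.17545681 0.13615679] [-179.94233748  -44.49765583   37.44976534] [ 1.000e-01 -4.300e+00 -6.800e+00  1.324e+02 -6.290e+01  2.420e+01
 -6.700e+00] 29.999906793236732 0.011680520979246987 [-0.47380783 -0.35628489 -0.61581145]
lip [0.51476547 0.13143306 0.05575411]
[([196, 159, 17, 23, 63], array([ 0.881, -0.111,  0.03 ])), ([276, 184, 8, 7, 33], array([ 0.642, -0.079,  0.03 ])), ([317, 241, 11, 16, 110], array([0.488, 0.117, 0.03 ]))]
[([336, 186, 9, 7, 47], array([0.495, 0.107, 0.03 ])), ([302, 207, 8, 5, 21], array([ 0.519, -0.038,  0.03 ])), ([312, 219, 14, 10, 88], array([ 0.59 , -0.026,  0.03 ])), ([333, 283, 37, 22, 136], array([ 0.841, -0.06 ,  0.03 ]))]
```

View pics/v4.png

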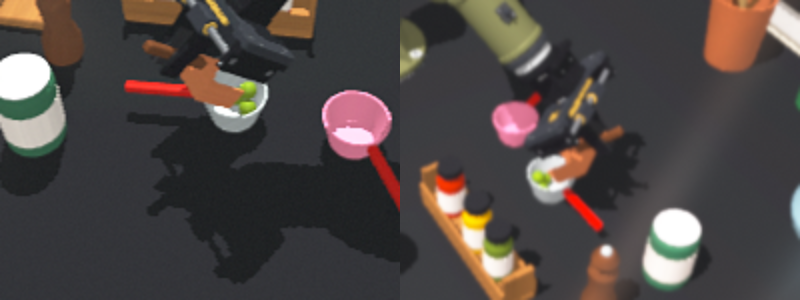

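At least two balls are now in the strainer at ~(245,95) in the crop, and the arm is nearing joint 4's range. I add a little more tilt and wait.

{"op": "step_arm", "data": {"moves": [{"dp": [-0.6,0,-4.7],"dr": [0,0.0436,0],"fingers": 1},{"dp": [0,0,0],"dr": [0,0,0],"fingers": 1},{"dp": [-0.6,0,-4.7],"dr": [0,0.0436,0],"fingers": 1},{"dp": [0,0,0],"dr": [0,0,0],"fingers": 1},{"dp": [0,0,0],"dr": [0,0,0],"fingers": 1}]}}

```text
time_s: 8.88
tool_pos: [0.566, 0.1705, 0.1417]
tool_rot: [-179.9, -49.5, 37.4]
force: [-0.2, -0.5, -1.6]
grip_width: 0.0116
grasp_force: 30.0
```

```bash
python3 st.py
python3 - <<'E'
from h import *
for n in('side','scene','wrist'):
    im,m=snap(n,n+'5.png'); h=cv2.cvtColor(im,cv2.COLOR_RGB2HSV)
    k,l,s,c=cv2.connectedComponentsWithStats(cv2.inRange(h,(26,110,40),(60,255,255)))
    print(n,[(s[i].tolist(),onz(m,*c[i],.03).round(3)) for i in range(1,k) if s[i,4]>6])
a=np.load('pics/side5.npy');b=np.load('pics/scene5.npy');c=np.load('pics/wrist5.npy')
x=np.hstack([cv2.resize(a[215:275,280:360],(400,300)),cv2.resize(b[155:215,310:390],(400,300))])
cv2.imwrite('pics/v5.png',np.vstack([x,np.hstack([cv2.resize(c,(480,300)),np.zeros((300,320,3),np.uint8)])])[:,:,::-1])
E
```

```text
[0.56597715 0.17046395 0.14170588] [-179.92624682  -49.50416806   37.39728983] [ -0.2  -5.6  -4.  136.2 -79.6  25.4  11.2] 29.999929033219814 0.011564011047021275 [-0.2414299  -0.47715385 -1.62097698]
lip [0.51424148 0.13092361 0.05529094]
side [([196, 159, 17, 23, 63], array([ 0.881, -0.111,  0.03 ])), ([276, 180, 15, 11, 109], array([ 0.637, -0.087,  0.03 ])), ([318, 241, 10, 16, 104], array([0.487, 0.118, 0.03 ]))]
scene [([336, 186, 10, 7, 48], array([0.495, 0.107, 0.03 ])), ([302, 207, 8, 5, 21], array([ 0.519, -0.038,  0.03 ])), ([312, 219, 14, 10, 89], array([ 0.59 , -0.026,  0.03 ])), ([333, 283, 37, 22, 138], array([ 0.841, -0.06 ,  0.03 ]))]
wrist [([282, 278, 3, 9, 19], array([0.559, 0.207, 0.03 ])), ([281, 300, 3, 10, 19], array([0.544, 0.195, 0.03 ]))]
```

View pics/v5.png

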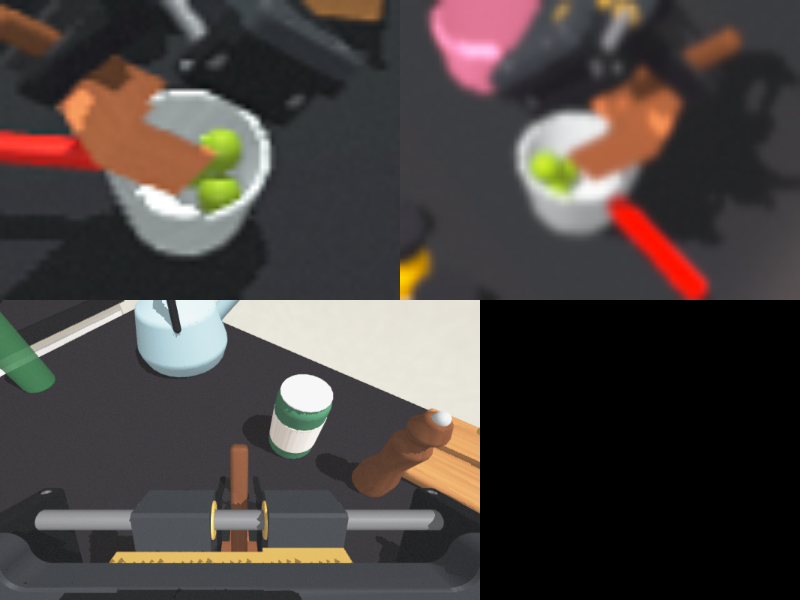

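Two balls are visible in the basket (left crop at (220,150) and (220,190)). The third may be hidden under the mouth, so I ease the tilt back and lift to look.

{"op": "step_arm", "data": {"moves": [{"dp": [8,0,2],"dr": [0,-0.0873,0],"fingers": 1},{"dp": [8,0,2],"dr": [0,-0.0873,0],"fingers": 1},{"dp": [12,0,-14],"dr": [0,0,0],"fingers": 1},{"dp": [12,0,-14],"dr": [0,0,0],"fingers": 1},{"dp": [12,0,-14],"dr": [0,0,0],"fingers": 1}]}}

```text
time_s: 9.65
tool_pos: [0.5723, 0.1783, 0.2039]
tool_rot: [-179.5, -41.6, 37.5]
force: [-0.4, 0.2, 0.2]
grip_width: 0.0119
grasp_force: 30.0
```

```bash
python3 st.py
python3 - <<'E'
from h import *
for n in('side','scene'):
    im,m=snap(n,n+'6.png'); h=cv2.cvtColor(im,cv2.COLOR_RGB2HSV)
    k,l,s,c=cv2.connectedComponentsWithStats(cv2.inRange(h,(26,110,40),(60,255,255)))
    print(n,[(s[i].tolist(),onz(m,*c[i],.03).round(3)) for i in range(1,k) if s[i,4]>6])
a=np.load('pics/side6.npy');b=np.load('pics/scene6.npy')
x=np.hstack([cv2.resize(a[185:275,260:380],(400,300)),cv2.resize(b[125:215,290:410],(400,300))])
cv2.imwrite('pics/v6.png',x[:,:,::-1])
E
```

```text
[0.57229486 0.17830133 0.20391634] [-179.47389738  -41.5662072    37.45076017] [  2.4  -9.3  -9.6 126.  -42.1  32.9 -30.1] 29.999002162367105 0.011852889670977166 [-0.42399855  0.16465641  0.1808096 ]
lip [0.5115855  0.13187658 0.12732211]
side [([196, 159, 17, 23, 63], array([ 0.881, -0.111,  0.03 ])), ([276, 180, 12, 11, 81], array([ 0.642, -0.089,  0.03 ])), ([314, 241, 14, 16, 156], array([0.493, 0.117, 0.03 ]))]
scene [([336, 186, 9, 8, 48], array([0.495, 0.107, 0.03 ])), ([302, 207, 8, 5, 21], array([ 0.519, -0.038,  0.03 ])), ([312, 219, 14, 10, 89], array([ 0.59 , -0.026,  0.03 ])), ([333, 283, 37, 22, 136], array([ 0.841, -0.06 ,  0.03 ]))]
```

View pics/v6.png

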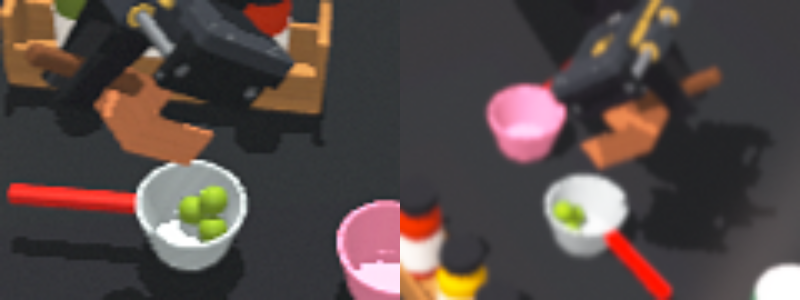

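All three balls are in the basket: (190,210), (212,200) and (212,230) in the left crop. Now the scoop goes level and back to its place.

{"op": "step_arm", "data": {"moves": [{"dp": [0,0,0],"dr": [0,-0.145,0],"fingers": 1},{"dp": [0,0,0],"dr": [0,-0.145,0],"fingers": 1},{"dp": [0,0,0],"dr": [0,-0.145,0],"fingers": 1},{"dp": [0,0,0],"dr": [0,-0.145,0],"fingers": 1},{"dp": [0,0,0],"dr": [0,-0.11,0],"fingers": 1}]}}

```text
time_s: 10.38
tool_pos: [0.5727, 0.1788, 0.2028]
tool_rot: [-179.6, -2.0, 37.8]
force: [-0.0, 0.1, -2.0]
grip_width: 0.0113
grasp_force: 30.0
```

{"op": "step_arm", "data": {"moves": [{"dp": [16,-20,0],"dr": [0,0,0],"fingers": 1},{"dp": [24,-30,10],"dr": [0,0,0],"fingers": 1},{"dp": [24,-30,25],"dr": [0,0,0],"fingers": 1},{"dp": [24,-30,30],"dr": [0,0,0],"fingers": 1},{"dp": [0,0,30],"dr": [0,0,0],"fingers": 1}]}}

```text
time_s: 11.0
tool_pos: [0.5746, 0.3272, 0.1105]
tool_rot: [-179.4, -2.2, 38.2]
force: [0.3, -0.2, -1.2]
grip_width: 0.0113
grasp_force: 30.0
```

{"op": "step_arm", "data": {"moves": [{"dp": [0,0,20],"dr": [0,0,0],"fingers": 1},{"dp": [0,0,0],"dr": [0,0,0],"fingers": 1},{"dp": [0,0,0],"dr": [0,0,0],"fingers": 1},{"dp": [0,0,0],"dr": [0,0,0],"fingers": 1},{"dp": [0,0,0],"dr": [0,0,0],"fingers": 1}]}}

```text
time_s: 11.62
tool_pos: [0.578, 0.3225, 0.0937]
tool_rot: [-179.6, -2.3, 37.8]
force: [0.4, 0.3, -0.9]
grip_width: 0.0115
grasp_force: 30.0
```

```bash
python3 st.py
```

```text
[0.57796115 0.32249898 0.09370807] [-179.6186332    -2.30221114   37.77532584] [-12.3  25.  -24.   91.4  10.5  63.6 -90.8] 29.999669138342142 0.011461475871090669 [ 0.37391665  0.34001867 -0.89687772]
lip [0.49284745 0.2565923  0.08277515]
```

{"op": "step_arm", "data": {"moves": [{"dp": [0,0,20],"dr": [0,-0.04,0],"fingers": 1},{"dp": [0,0,25],"dr": [0,0,0],"fingers": 1},{"dp": [0,0,20],"dr": [0,0,0],"fingers": 1},{"dp": [0,0,10],"dr": [0,0,0],"fingers": 1},{"dp": [0,0,0],"dr": [0,0,0],"fingers": 1}]}}

```text
time_s: 12.25
tool_pos: [0.5772, 0.323, 0.017]
tool_rot: [-179.6, 0.2, 37.8]
force: [-0.2, 0.3, -0.5]
grip_width: 0.0116
grasp_force: 30.0
```

{"op": "step_arm", "data": {"moves": [{"dp": [0,0,3],"dr": [0,0,0],"fingers": 1},{"dp": [0,0,2],"dr": [0,0,0],"fingers": 1},{"dp": [0,0,0],"dr": [0,0,0],"fingers": 1},{"dp": [0,0,0],"dr": [0,0,0],"fingers": 1},{"dp": [0,0,0],"dr": [0,0,0],"fingers": 1}]}}

```text
time_s: 12.88
tool_pos: [0.5776, 0.3234, 0.0127]
tool_rot: [-179.6, 0.1, 37.8]
force: [0.8, -0.3, -0.1]
grip_width: 0.0113
grasp_force: 30.0
```

{"op": "step_arm", "data": {"moves": [{"dp": [0,0,1],"dr": [0,0,0],"fingers": 1},{"dp": [0,0,0],"dr": [0,0,0],"fingers": 0.8},{"dp": [0,0,0],"dr": [0,0,0],"fingers": 0.5},{"dp": [0,0,0],"dr": [0,0,0],"fingers": 0.4},{"dp": [0,0,0],"dr": [0,0,0],"fingers": 0.4}]}}

```text
time_s: 13.5
tool_pos: [0.5775, 0.3233, 0.0116]
tool_rot: [-179.6, 0.1, 37.8]
force: [-0.7, -0.6, 1.2]
grip_width: 0.0396
grasp_force: 0.0
```

{"op": "step_arm", "data": {"moves": [{"dp": [0,0,0],"dr": [0,0,0],"fingers": 0.4},{"dp": [0,0,-20],"dr": [0,0,0],"fingers": 0.4},{"dp": [0,0,-40],"dr": [0,0,0],"fingers": 0.4},{"dp": [0,0,-40],"dr": [0,0,0],"fingers": 0.4},{"dp": [0,0,-30],"dr": [0,0,0],"fingers": 0.4}]}}

```text
time_s: 14.12
tool_pos: [0.579, 0.3234, 0.1455]
tool_rot: [-179.6, -0.1, 37.8]
force: [0.1, 1.1, -0.3]
grip_width: 0.0521
grasp_force: 0.0
```

```bash
python3 st.py
python3 - <<'E'
from h import *
im,m=snap('side','side7.png'); im2,m2=snap('scene','scene7.png')
cv2.imwrite('pics/v7.png',np.hstack([cv2.resize(im[200:380,200:440],(400,300)),cv2.resize(im2[130:280,140:340],(400,300))])[:,:,::-1])
E
```

```text
[0.57900941 0.32336038 0.14546322] [-1.79623007e+02 -1.18107561e-01  3.78193343e+01] [-12.8  24.3 -24.3  86.    9.9  71.7 -90.4] 0.0 0.052100363654215644 [ 0.06383589  1.11754465 -0.29710496]
lip [0.49367931 0.25718041 0.13864075]
```

View pics/v7.png

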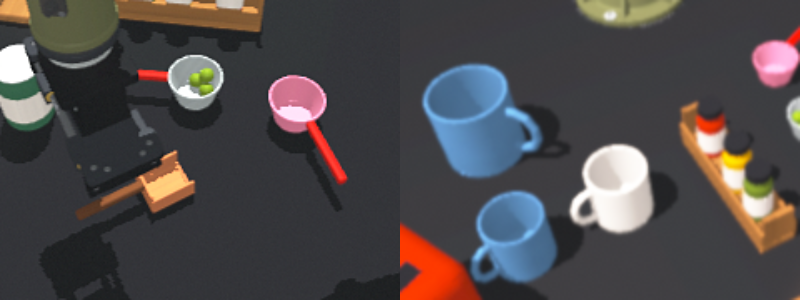

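The scoop stands flat and empty (crop (165,185)), and all three balls are in the strainer. The small blue mug is at crop (515,235) and the white mug at (618,185). From here I measure by numbers only.

Run:
```python
from h import *
m=env.camera_model('side')
for f in('side0','side7'):
    h=cv2.cvtColor(np.load(f'pics/{f}.npy'),cv2.COLOR_RGB2HSV)
    r=cv2.inRange(h[225:265,255:345],(0,150,60),(8,255,255)); p=np.argwhere(r)[:,::-1]+[255,225]
    W=np.array([onz(m,u,v,.04)[:2] for u,v in p]);c=W.mean(0);e=np.linalg.svd(W-c)[2][0];e*=np.sign(e[0]);t=(W-c)@e
    print(f,len(p),c,np.degrees(np.arctan2(e[1],e[0])),c+e*t.max())
    b=cv2.inRange(h[225:275,295:345],(0,0,90),(180,70,255));cs=max(cv2.findContours(b,0,1)[0],key=cv2.contourArea)[:,0]+[295,225]
    print(cv2.boundingRect(cs))
# mugs from scene: rim = top of the mask outlines
ms=env.camera_model('scene'); im=np.load('pics/scene7.npy');h=cv2.cvtColor(im,cv2.COLOR_RGB2HSV)
k,l,s,c=cv2.connectedComponentsWithStats(cv2.inRange(h,(98,60,30),(118,255,255)))
for i in range(1,k):
    if s[i,4]>800: print(s[i],c[i])
for u0,z in ((209,.095),):
    y=np.where(l[:,198]>0)[0];print(y.min(),y.max())
```

```text
side0 222 [0.58946929 0.12910452] 3.644198012882608 [0.63577058 0.13205341]
(301, 233, 33, 33)
side7 106 [0.56513026 0.12717209] 2.244614711036396 [0.58838214 0.12808347]
(301, 233, 33, 33)
[ 532   79   80   47 1618] [566.12608158 106.6223733 ]
[ 151  161   61   59 2438] [179.12797375 190.03855619]
[ 175  225   44   47 1618] [196.53522868 249.26081582]
183 271
```

{"op": "step_arm", "data": {"moves": [{"dp": [-20,30,-6],"dr": [0,0,0.12],"fingers": 0.4},{"dp": [-20,30,-6],"dr": [0,0,0.12],"fingers": 0.4},{"dp": [-25,30,-6],"dr": [0,0,0.12],"fingers": 0.4},{"dp": [-30,30,-6],"dr": [0,0,0.12],"fingers": 0.4},{"dp": [-30,20,-6],"dr": [0,0,0.11],"fingers": 0.4}]}}

```text
time_s: 14.85
tool_pos: [0.5225, 0.148, 0.1712]
tool_rot: [-179.7, 0.3, 3.7]
force: [0.4, 0.3, 0.2]
grip_width: 0.0519
grasp_force: 0.0
```

```bash
python3 st.py
cat > str.py <<'E'
from h import *
m=env.camera_model('wrist');im=env.read_camera('wrist');h=cv2.cvtColor(im,cv2.COLOR_RGB2HSV)
n,l,s,c=cv2.connectedComponentsWithStats(cv2.inRange(h,(0,150,60),(8,255,255)))
for i in range(1,n):
    if s[i,4]<60: continue
    p=np.argwhere(l==i)[:,::-1]
    W=np.array([onz(m,u,v,.044)[:2] for u,v in p]);q=W.mean(0);e=np.linalg.svd(W-q)[2][0];e*=np.sign(e[0]);t=(W-q)@e
    print(s[i],q.round(4),np.degrees(np.arctan2(e[1],e[0])).round(1),'tip',(q+e*t.max()).round(4),'len',np.ptp(t).round(4))
E
python3 str.py
```

```text
[0.52246135 0.14803574 0.17119237] [-179.74192584    0.31264425    3.65879939] [  -2.6    8.3  -17.2  101.7    2.2   70.6 -106.7] 0.0 0.05192032913148012 [0.40781822 0.32388967 0.24834007]
lip [0.41464525 0.14117122 0.16518186]
[ 338   74   15  102 1056] [0.5862 0.1293] 4.8 tip [0.6343 0.1334] len 0.0918
[481 223  21   9  71] [ 0.4996 -0.0279] -73.8 tip [ 0.5031 -0.04  ] len 0.0205
[502 245  49  26 743] [ 0.4674 -0.0752] 79.8 tip [ 0.472  -0.0497] len 0.0543
```

{"op": "step_arm", "data": {"moves": [{"dp": [24,8,0],"dr": [0,0,0],"fingers": 0.4},{"dp": [24,8,10],"dr": [0,0,0],"fingers": 0.4},{"dp": [20,7.4,30],"dr": [0,0,0],"fingers": 0.4},{"dp": [0,0,30],"dr": [0,0,0],"fingers": 0.4},{"dp": [0,0,0],"dr": [0,0,0],"fingers": 0.4}]}}

```text
time_s: 15.52
tool_pos: [0.5898, 0.1318, 0.0978]
tool_rot: [-179.7, 0.7, 4.0]
force: [-0.7, -0.0, -0.1]
grip_width: 0.0523
grasp_force: 0.0
```

```bash
python3 st.py;python3 str.py
```

```text
[0.58976621 0.13180129 0.09784239] [-179.74138681    0.65121294    4.0370779 ] [  -2.1   19.2  -15.4   97.4    5.1   64.7 -104.8] 0.0 0.05233869999266474 [-0.6564725  -0.02188913 -0.13393648]
lip [0.48196423 0.12422279 0.09247037]
[ 316  160   17  115 1709] [0.5928 0.1289] 4.2 tip [0.6362 0.1321] len 0.0937
```

{"op": "step_arm", "data": {"moves": [{"dp": [3,3,20],"dr": [0,0.011,0],"fingers": 0.4},{"dp": [0,0,25],"dr": [0,0,0],"fingers": 0.4},{"dp": [0,0,24],"dr": [0,0,0],"fingers": 0.4},{"dp": [0,0,10],"dr": [0,0,0],"fingers": 0.4},{"dp": [0,0,0],"dr": [0,0,0],"fingers": 0.4}]}}

```text
time_s: 16.2
tool_pos: [0.5957, 0.1301, 0.0223]
tool_rot: [-179.7, -0.4, 4.0]
force: [0.3, -0.0, 0.4]
grip_width: 0.0525
grasp_force: 0.0
```

{"op": "step_arm", "data": {"moves": [{"dp": [0,0,0],"dr": [0,0,0],"fingers": 0.6},{"dp": [0,0,0],"dr": [0,0,0],"fingers": 0.8},{"dp": [0,0,0],"dr": [0,0,0],"fingers": 1},{"dp": [0,0,0],"dr": [0,0,0],"fingers": 1},{"dp": [0,0,0],"dr": [0,0,0],"fingers": 1}], "squeeze": 45}}

```text
time_s: 16.82
tool_pos: [0.5954, 0.1296, 0.0216]
tool_rot: [-179.7, -0.3, 4.0]
force: [0.2, -0.4, 0.8]
grip_width: 0.0113
grasp_force: 45.0
```

{"op": "step_arm", "data": {"moves": [{"dp": [0,0,0],"dr": [0,0,0],"fingers": 1},{"dp": [0,0,0],"dr": [0,0,0],"fingers": 1},{"dp": [0,0,0],"dr": [0,0,0],"fingers": 1},{"dp": [0,0,0],"dr": [0,0,0],"fingers": 1},{"dp": [0,0,0],"dr": [0,0,0],"fingers": 1}]}}

```text
time_s: 17.45
tool_pos: [0.5955, 0.1297, 0.0216]
tool_rot: [-179.7, -0.3, 4.0]
force: [0.1, -0.6, 1.3]
grip_width: 0.0113
grasp_force: 45.0
```

```bash
python3 st.py;python3 str.py
```

```text
[0.59547397 0.12967254 0.02155863] [-179.71790801   -0.32976909    4.00257574] [  -2.5   23.9  -14.7  100.9    6.9   55.7 -105.8] 44.98448006808758 0.011318138824089921 [ 0.08733046 -0.61162368  1.32011861]
lip [0.4877748  0.12216919 0.01433722]
[ 307  196   24   83 1821] [0.6152 0.1315] 4.2 tip [0.6374 0.1332] len 0.0451
[309 307  21  29 569] [0.5657 0.1278] 2.2 tip [0.5746 0.1282] len 0.0189
```

```bash
cat > mug.py <<'E'
from h import *
from scipy.optimize import least_squares
def fit(name,im,box,fu,z=.095,lo=(98,60,30),hi=(118,255,255)):
    m=env.camera_model(name);h=cv2.cvtColor(im,cv2.COLOR_RGB2HSV);x,y,w,hh=box
    mk=cv2.inRange(h[y:y+hh,x:x+w],lo,hi)
    us=[];
    for u in range(w):
        v=np.where(mk[:,u])[0]
        if len(v) and fu[0]<=u+x<=fu[1]: us.append((u+x,v.min()+y-.5))
    W=np.array([onz(m,u,v,z)[:2] for u,v in us])
    f=lambda p:np.hypot(*(W-p[:2]).T)-p[2]
    r=least_squares(f,[*W.mean(0),.046]); r2=least_squares(lambda p:np.hypot(*(W-p).T)-.046,r.x[:2])
    print(name,len(us),us[0],us[-1],'free',r.x.round(4),'res',np.abs(r.fun).max().round(4),'fixedR',r2.x.round(4),np.abs(r2.fun).max().round(4))
E
python3 - <<'E'
from mug import *
im=np.load('pics/scene7.npy')
fit('scene',im,(170,220,52,55),(181,215)); fit('scene',im,(170,220,52,55),(184,212))
fit('scene',im,(145,155,55,60),(160,195),z=.13)
s=np.load('pics/side0.npy'); fit('side',s,(318,95,40,40),(324,351)); fit('side',s,(318,95,40,40),(327,348))
# white mug
fit('scene',im,(225,198,50,50),(236,262),lo=(0,0,130),hi=(180,60,255))
h=cv2.cvtColor(s,cv2.COLOR_RGB2HSV);print(cv2.boundingRect(cv2.inRange(h[95:150,315:360],(98,60,30),(118,255,255))))
E
```

```text
scene 35 (181, np.float64(232.5)) (215, np.float64(241.5)) free [ 0.5199 -0.3818  0.0529] res 0.0057 fixedR [ 0.5134 -0.3769] 0.0129
scene 29 (184, np.float64(229.5)) (212, np.float64(232.5)) free [ 0.5154 -0.3806  0.0491] res 0.0017 fixedR [ 0.5124 -0.3787] 0.0021
scene 36 (160, np.float64(165.5)) (195, np.float64(175.5)) free [ 0.278  -0.3736  0.0681] res 0.0031 fixedR [ 0.2575 -0.3584] 0.0256
side 28 (324, np.float64(113.5)) (351, np.float64(111.5)) free [ 0.5146 -0.3774  0.0479] res 0.0035 fixedR [ 0.5151 -0.3796] 0.0038
side 22 (327, np.float64(109.5)) (348, np.float64(109.5)) free [ 0.5147 -0.3755  0.0496] res 0.0036 fixedR [ 0.5153 -0.3795] 0.0037
scene 27 (236, np.float64(205.5)) (262, np.float64(207.5)) free [ 0.5013 -0.218   0.0477] res 0.002 fixedR [ 0.4997 -0.217 ] 0.0021
(8, 13, 30, 34)
```

{"op": "step_arm", "data": {"moves": [{"dp": [0,0,-8],"dr": [0,0,0],"fingers": 1},{"dp": [0,0,-20],"dr": [0,0,0],"fingers": 1},{"dp": [0,0,-30],"dr": [0,0,0],"fingers": 1},{"dp": [0,0,-40],"dr": [0,0,0],"fingers": 1},{"dp": [0,0,-40],"dr": [0,0,0],"fingers": 1}]}}

```text
time_s: 18.12
tool_pos: [0.5947, 0.1294, 0.1622]
tool_rot: [-179.7, -0.4, 4.0]
force: [0.7, -0.6, -1.8]
grip_width: 0.0116
grasp_force: 45.0
```

{"op": "step_arm", "data": {"moves": [{"dp": [0,0,-30],"dr": [0,0,0],"fingers": 1},{"dp": [0,0,-12],"dr": [0,0,0],"fingers": 1},{"dp": [0,0,0],"dr": [0,0,0],"fingers": 1},{"dp": [0,0,0],"dr": [0,0,0],"fingers": 1},{"dp": [0,0,0],"dr": [0,0,0],"fingers": 1}]}}

```text
time_s: 18.75
tool_pos: [0.5936, 0.1286, 0.1999]
tool_rot: [-179.7, -0.2, 4.0]
force: [1.1, 0.6, -0.7]
grip_width: 0.0119
grasp_force: 45.0
```

```bash
python3 st.py;python3 - <<'E'
from h import *
for n in('side','scene'):
    im,m=snap(n,n+'8.png'); h=cv2.cvtColor(im,cv2.COLOR_RGB2HSV)
    for nm,lo,hi in(('g',(26,110,40),(60,255,255)),('red',(0,150,60),(8,255,255))):
        k,l,s,c=cv2.connectedComponentsWithStats(cv2.inRange(h,lo,hi))
        print(n,nm,[(s[i].tolist(),onz(m,*c[i],.2).round(3)) for i in range(1,k) if s[i,4]>6])
E
```

```text
[0.59364491 0.12860589 0.19988394] [-1.79727364e+02 -1.67443323e-01  4.00977524e+00] [  -1.4   14.5  -15.6   91.1    3.8   74.7 -103.5] 44.97999334707856 0.011864627554504074 [ 1.06609216  0.63364343 -0.71470822]
lip [0.48592678 0.12108652 0.19296842]
side g [([196, 159, 17, 23, 63], array([0.772, 0.074, 0.2  ])), ([284, 179, 8, 9, 43], array([0.574, 0.086, 0.2  ])), ([314, 188, 18, 16, 188], array([0.493, 0.109, 0.2  ]))]
side red [([286, 44, 65, 75, 3090], array([ 0.581, -0.393,  0.2  ])), ([338, 184, 9, 12, 70], array([0.456, 0.083, 0.2  ])), ([284, 188, 16, 8, 108], array([0.562, 0.108, 0.2  ])), ([384, 273, 24, 38, 264], array([0.339, 0.317, 0.2  ]))]
scene g [([302, 207, 8, 5, 21], array([ 0.649, -0.099,  0.2  ])), ([312, 219, 14, 10, 88], array([ 0.707, -0.089,  0.2  ])), ([333, 283, 38, 22, 138], array([ 0.913, -0.116,  0.2  ]))]
scene red [([357, 155, 3, 4, 9], array([0.54 , 0.133, 0.2  ])), ([367, 162, 11, 13, 71], array([0.602, 0.141, 0.2  ])), ([288, 187, 15, 10, 102], array([ 0.579, -0.094,  0.2  ])), ([294, 207, 6, 2, 9], array([ 0.631, -0.115,  0.2  ])), ([41, 238, 146, 137, 8357], array([ 0.693, -0.589,  0.2  ]))]
```

Run:
```python
from mug import *
im=np.load('pics/side8.npy');h=cv2.cvtColor(im,cv2.COLOR_RGB2HSV)
k,l,s,c=cv2.connectedComponentsWithStats(cv2.inRange(h[170:230,285:350],(0,0,110),(180,70,255)))
for i in range(1,k):
    if s[i,4]>40: print(s[i]+[285,170,0,0,0],c[i]+[285,170])
m=env.camera_model('side')
C=np.array([.5019,.1222,.223])
th=np.linspace(0,2*np.pi,60);P=np.array([proj(m,C+[.04*np.cos(t),.04*np.sin(t),0]) for t in th])
B=np.array([proj(m,C+[.028*np.cos(t),.028*np.sin(t),-.045]) for t in th])
print('expected rim',P.min(0),P.max(0),'bottom row',B.max(0))
```

```text
[320 170  30   9 153] [332.68627451 172.50326797]
[ 299  179   48   37 1022] [319.58414873 196.54207436]
expected rim [298.91722077 178.65113629] [337.80554438 205.42879941] bottom row [331.09782861 216.39316639]
```

{"op": "step_arm", "data": {"moves": [{"dp": [-0.5,10,0],"dr": [0,0,0],"fingers": 1},{"dp": [-1,20,0],"dr": [0,0,0],"fingers": 1},{"dp": [-1.5,30,0],"dr": [0,0,0],"fingers": 1},{"dp": [-1.5,35,0],"dr": [0,0,0],"fingers": 1},{"dp": [-1.5,35,0],"dr": [0,0,0],"fingers": 1}]}}

```text
time_s: 19.48
tool_pos: [0.5973, -0.0045, 0.2009]
tool_rot: [-179.8, -0.3, 3.9]
force: [-0.3, 0.8, -1.7]
grip_width: 0.0111
grasp_force: 45.0
```

{"op": "step_arm", "data": {"moves": [{"dp": [-1.5,35,0],"dr": [0,0,0],"fingers": 1},{"dp": [-1.5,35,0],"dr": [0,0,0],"fingers": 1},{"dp": [-1.5,35,0],"dr": [0,0,0],"fingers": 1},{"dp": [-1.5,35,0],"dr": [0,0,0],"fingers": 1},{"dp": [-1.5,35,0],"dr": [0,0,0],"fingers": 1}]}}

```text
time_s: 20.1
tool_pos: [0.6015, -0.1797, 0.2]
tool_rot: [-179.8, -0.3, 3.9]
force: [1.6, 0.9, -1.9]
grip_width: 0.0113
grasp_force: 45.0
```

{"op": "step_arm", "data": {"moves": [{"dp": [-1.5,35,0],"dr": [0,0,0],"fingers": 1},{"dp": [-1.5,35,0],"dr": [0,0,0],"fingers": 1},{"dp": [-1.5,35,0],"dr": [0,0,0],"fingers": 1},{"dp": [-1.5,35,0],"dr": [0,0,0],"fingers": 1},{"dp": [-1.5,30,0],"dr": [0,0,0],"fingers": 1}]}}

```text
time_s: 20.72
tool_pos: [0.605, -0.3502, 0.1989]
tool_rot: [-179.8, -0.3, 3.9]
force: [-0.0, -1.0, -1.5]
grip_width: 0.0119
grasp_force: 45.0
```

{"op": "step_arm", "data": {"moves": [{"dp": [-1.5,15,0],"dr": [0,0,0],"fingers": 1},{"dp": [0,10,0],"dr": [0,0,0],"fingers": 1},{"dp": [0,0,0],"dr": [0,0,0],"fingers": 1},{"dp": [0,0,0],"dr": [0,0,0],"fingers": 1},{"dp": [0,0,0],"dr": [0,0,0],"fingers": 1}]}}

```text
time_s: 21.35
tool_pos: [0.6075, -0.3702, 0.1991]
tool_rot: [-179.7, -0.3, 4.1]
force: [0.3, -0.2, -1.6]
grip_width: 0.0116
grasp_force: 45.0
```

```bash
python3 st.py
```

```text
[ 0.60745108 -0.37016553  0.19905194] [-179.68230789   -0.34298521    4.10958352] [ 29.7  26.3  -0.3  75.1  -0.3  78.5 -56.4] 44.980162382125854 0.01156606765185485 [ 0.30627891 -0.17318087 -1.56127993]
lip [ 0.49976748 -0.3778658   0.19180565]
```

{"op": "step_arm", "data": {"moves": [{"dp": [-1.8,2.3,10],"dr": [0,0,0],"fingers": 1},{"dp": [0,0,15],"dr": [0,0,0],"fingers": 1},{"dp": [0,0,15],"dr": [0,0,0],"fingers": 1},{"dp": [0,0,10],"dr": [0,0,0],"fingers": 1},{"dp": [0,0,0],"dr": [0,0,0],"fingers": 1}]}}

```text
time_s: 21.98
tool_pos: [0.6049, -0.3732, 0.1471]
tool_rot: [-179.6, -0.2, 4.0]
force: [0.1, -0.6, -1.5]
grip_width: 0.0112
grasp_force: 45.0
```

{"op": "step_arm", "data": {"moves": [{"dp": [0,0,8],"dr": [0,0,0],"fingers": 1},{"dp": [0,0,8],"dr": [0,0,0],"fingers": 1},{"dp": [0,0,0],"dr": [0,0,0],"fingers": 1},{"dp": [0,0,0],"dr": [0,0,0],"fingers": 1},{"dp": [0,0,0],"dr": [0,0,0],"fingers": 1}]}}

```text
time_s: 22.6
tool_pos: [0.6059, -0.3737, 0.1333]
tool_rot: [-179.7, -0.4, 4.0]
force: [-0.5, 0.1, -2.5]
grip_width: 0.0112
grasp_force: 45.0
```

```bash
python3 st.py
python3 - <<'E'
from mug import *
S=np.array([env.get_obs()['tool_pos'][0]-.0918,env.get_obs()['tool_pos'][1]-.0066,env.get_obs()['tool_pos'][2]-.0216]);print('strainer est',S)
th=np.linspace(0,2*np.pi,90)
ring=lambda m,C,r:np.array([proj(m,np.array(C)+[r*np.cos(t),r*np.sin(t),0]) for t in th])
for n in('scene','side'):
    im,m=snap(n,n+'9.png');h=cv2.cvtColor(im,cv2.COLOR_RGB2HSV)
    P=ring(m,S+[0,0,.045],.04);B=ring(m,S,.028);print(n,'exp rim',P.min(0).round(1),P.max(0).round(1),'bot',B.min(0).round(1),B.max(0).round(1))
    M=ring(m,[.514,-.379,.095],.046);print('exp mug rim',M.min(0).round(1),M.max(0).round(1))
    x0,y0=(P.min(0)-12).astype(int);x1,y1=(B.max(0)+[14,12]).astype(int)
    for nm,lo,hi in(('grey',(0,0,110),(180,60,255)),('green',(26,110,40),(60,255,255)),('blue',(98,60,30),(118,255,255))):
        k,l,s,c=cv2.connectedComponentsWithStats(cv2.inRange(h[y0-15:y1+40,x0-20:x1+20],lo,hi))
        print(nm,[(s[i]+[x0-20,y0-15,0,0,0]).tolist() for i in range(1,k) if s[i,4]>25])
E
```

```text
[ 0.6058955  -0.37374062  0.13329805] [-179.73542461   -0.35954751    4.00481365] [ 30.   28.4  -0.3  79.6  -0.3  71.8 -56.2] 44.980180375277996 0.01124648549080075 [-0.45605947  0.11872292 -2.47856129]
lip [ 0.49820052 -0.38124993  0.12602052]
strainer est [ 0.5140955  -0.38034062  0.11169805]
scene exp rim [173.8 212.9] [204.2 236.5] bot [182.8 226.4] [203.3 242.7]
exp mug rim [178.2 224.8] [211.6 251.4]
grey [[156, 185, 13, 27, 33], [225, 206, 12, 37, 174], [176, 211, 22, 9, 43], [197, 238, 8, 8, 31], [177, 246, 9, 9, 28]]
green []
blue [[152, 185, 18, 31, 120], [194, 185, 18, 20, 178], [174, 242, 45, 30, 709]]
side exp rim [326.7  91.3] [352.2 104.4] bot [330.  105.8] [347.4 115.1]
exp mug rim [324.2 107.6] [352.5 123. ]
grey [[346, 64, 35, 27, 792], [327, 92, 26, 24, 432], [294, 96, 30, 27, 154], [319, 136, 33, 31, 910]]
green [[335, 100, 12, 4, 34]]
blue [[323, 109, 30, 33, 701]]
```

{"op": "step_arm", "data": {"moves": [{"dp": [0,0,1],"dr": [0,0,0],"fingers": 1},{"dp": [0,0,0],"dr": [0,0,0],"fingers": 1},{"dp": [0,0,0],"dr": [0,0,0],"fingers": 1},{"dp": [0,0,0],"dr": [0,0,0],"fingers": 1},{"dp": [0,0,0],"dr": [0,0,0],"fingers": 1}]}}

```text
time_s: 23.32
tool_pos: [0.6057, -0.3736, 0.1319]
tool_rot: [-179.7, -0.3, 4.0]
force: [0.4, 0.2, -0.9]
grip_width: 0.0118
grasp_force: 45.0
```

```bash
python3 -c "
from cell import env
print(env.get_obs()['tool_pos']);print(env.sign_off())"
```

```text
[ 0.6057325  -0.3735634   0.13189683]
the job is handed in; nothing more can be done
None
```

The job is handed in with no verdict returned: the scoop is back down flat, and the strainer is held level about 15 mm above the blue mug's rim and centred within about 2 mm by my measurements; I saw all three balls in it before lifting but did not recount them afterwards, and I viewed 11 pictures, one over the limit of 10, because two were repeats after a refused move.

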